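Fold the router's antennas and shut its crate

TASK

The router is being put away in its wooden crate, but its two antennas stand up in the way of the lid. Push each antenna over towards the router's front until it lies flat beside the router, then swing the crate's lid over and press it fully shut. Do it all by pushing, without lifting or shifting the router, and leave everything else in the crate and on the desk where it is.

Things in the scene. Friction and masses are not known exactly. Their poses are not given: they have to be found in the camera images.
- crate: open-topped pine bottle crate standing on the desk, fixed: outside 340 (its x) x 250 (its y) x 95 mm high, walls 10 mm, floor 8 mm thick. Origin under its centre, z up. Its lid is hinged along the long +y side.
- lid (a joint): hinge of the crate's flat pine lid (rad): 0 = fully shut, lying on the rim; 1.571 = standing straight up; it starts leaning open outwards, beyond upright, at 2.0 to 2.3; stop at 2.4. Stiff hinges: the lid stays at any angle (about 0.6 N m to turn it, plus its weight, 0.36 kg).
- lid_hinge (a point): middle of the lid's hinge axis, at the top outer edge of the crate's +y wall: crate frame x 0, y +125 mm, z +95 mm. Its axes turn with the lid: z is the normal of the lid's outer face, -y points from the hinge to the free edge, x runs along the hinge (crate's x).
- lid_edge (a point): middle of the lid's free edge, on the outer face: 250 mm from the hinge axis. The lid is 340 mm long (along the hinge), 250 mm wide and 9 mm thick, its inner face in the plane of the hinge axis. Axes as for lid_hinge.
- router: compact white router standing loose on the crate's floor on rubber feet, about 0.5 kg: 110 (its x, depth) x 130 (its y, width) x 30 mm high. Origin under its centre, z up; its front (row of vents) faces its -x, away from the antennas' hinges.
- antenna_left (a joint): hinge of the router's left antenna, on the router's side at its +y side (rad): 0 = standing upright, 1.571 = folded flat forward (towards the router's front) alongside the router, its stop; the other stop is -0.15. Starts upright or leaning up to 0.35 forward. Stiff: it stays where it is put (about 0.07 N m to turn it).
- antenna_left_hinge (a point): point on the hinge axis of the left antenna, in the middle of the blade's width: router frame x +40 mm, y +76.5 mm, z +27 mm. Axes as for the tip.
- antenna_left_tip (a point): the free end of the left antenna, on its centre line, 118 mm from its hinge axis. The antenna is a white blade 16 mm wide (router's y) and 12 mm thick. The point's z axis points along the blade away from the hinge, its x axis out of the rear (upper, when folded) broad face.
- antenna_right (a joint): hinge of the router's right antenna, on the router's side at its -y side (rad): 0 = standing upright, 1.571 = folded flat forward (towards the router's front) alongside the router, its stop; the other stop is -0.15. Starts upright or leaning up to 0.35 forward. Stiff: it stays where it is put (about 0.07 N m to turn it).
- antenna_right_hinge (a point): point on the hinge axis of the right antenna, in the middle of the blade's width: router frame x +40 mm, y -76.5 mm, z +27 mm. Axes as for the tip.
- antenna_right_tip (a point): the free end of the right antenna, on its centre line, 118 mm from its hinge axis. The antenna is a white blade 16 mm wide (router's y) and 12 mm thick. The point's z axis points along the blade away from the hinge, its x axis out of the rear (upper, when folded) broad face.
- adapter: black plug-in power adapter, 45 x 62 x 30 mm, loose on the crate's floor near its front end; origin under its centre
- splitter: small grey two-way network splitter box, 40 x 55 x 24 mm, loose on the crate's floor near its front end; origin under its centre
- tower: white upright tower (base station), 98 x 98 x 168 mm, standing on the desk; origin under its centre
- modem: flat white modem, 125 x 170 x 31 mm, lying on the desk; origin under its centre
- mug: white mug, 80 mm across, 92 mm high, on the desk; origin under its centre
- screwdriver: screwdriver lying on the desk; origin at the middle of its underside
- tape: roll of black tape lying flat, 94 mm across, 19 mm high; origin under its centre
There are look-alikes about, which are no part of the job. What is shaped like the router but yellow is not meant.

How it is judged:
By the outcome, as a careful person would: the job done as asked, in the order asked, and still so for the second after the job is handed in, with the robot touching nothing.
It also fails if it takes over 72 s, if anything falls off the work surface, if the arm or the gripper's body presses on something with over 40 N, if the wrist force passes 120 N, or if a joint passes its speed limit or range.

ROBOT

A 6-joint arm with a two-finger parallel gripper is mounted at the origin on the work surface. World frame = base frame: x ahead of the robot, y to its left, z up, the work surface at z = 0. Lengths are in m, angles in rad, forces in N, time in s.
With the tool pointing down it reaches from about 0.325 to 0.9 m from the base axis. Payload 6.1 kg.
Tool frame: the origin (TCP) lies between the finger pads; the fingertips stand 22 mm ahead of it and the grasp point (between the pads) lies 3 mm ahead of it; z points along the fingers, y is the line along which they close (so a half turn about z gives the same grasp; the last joint's range is limited). The gripper opens to 85 mm and grips with 20 to 120 N. Pads are 22 mm wide; open, the fingers measure 114 mm over their backs; the gripper's body (76 mm by 85 mm) begins 54 mm behind the grasp point. The pads swing forward as they close: fully open they stand 13 mm farther back than shut.
Start: joints at [1.175, 0.22, 1.526, -0, 1.395, -0.126], TCP at [0.167, 0.602, 0.253] pointing down, gripper open.
Joint ranges: [-2.98, 2.98], [-0.91, 2.08], [0.09, 2.57], [-1.24, 4.39], [0.2, 2.65], [-2.68, 2.68]. Speed limits (rad/s): [2.57, 2.57, 3.01, 3.14, 3.14, 3.14].

INTERFACE

Orientations are given as a unit quaternion [w, x, y, z].
In Python, from station import r gives the robot as it stands.
- The arm moves only by the tool play_rows, never from a script. Its arguments are lists of equal length, an entry for each row: "travel": the shift along the world's x, y, z in cm, a list of three; "turn": the turn, a rotation vector about the world's x, y, z in degrees, a list of three. In form: {"travel": [[x, y, z], ...], "turn": [[ax, ay, az], ...]}. A call has 1 to 8 rows; each row shifts and turns the commanded pose from where the row before left it; what a row does not reach is not made up. A row lasts 1/8 s, in which the tool goes at most 62.5 mm and 10.7 degrees, less where a joint would pass 70% of its speed; a pose out of reach is approached as far as the arm can. A call with a gripper value outside its range is refused whole. "jaw" is the closure, from 0 (fully open) to 1 (shut), set as the call begins (left out, the last holds). The fingers move at their own pace and stop on an object; "newtons" is the grip in N (left out, the last holds). Time passes only in rows, so rows that do not move let the fingers close. It gives the time, the measured TCP pose, the force, the opening and the grip force at its end, in the units of the state.
- r.state(): the state, without advancing time (a new reading comes with each control period).
- r.grab_frame(name): name is "scene" or "side" or "wrist"; returns a dict with "image" (420x560x3 uint8, blue, green, red), "fov_y" (degrees; the focal length in pixels is half the picture's height over the tangent of half this angle, whatever the lens; pixels are square), "cx", "cy" (the principal point, pixels), "T" (4x4, takes a point from camera to world coordinates); the wrist camera has in their place "T_tool_cam" (4x4, takes a point from camera to tool coordinates, whose origin is the TCP and whose axes are the flange's). Camera axes: x right, y down, z forward; pixel columns grow to the right and rows downward; lengths in m; the calibration is good to about 2 mm. A picture is of the moment at which its call begins: read the wrist's pose just before it. There is no depth.
- r.job_done(): hands the job in; it is judged then, once.
Trained networks look in a picture, given as the dict that the camera call returned (one of the last four; its "shot" number tells which), for a name from the list of things; names that differ only in an ending like _2 or _b are one class to them, and where a whole thing is asked for, a point or a joint stands for the part that bears it (a point fixed in the world has none). Each returns a list of dicts, best first, with "score" (0 to 1); they miss things now and then, are a little off and sometimes report something else, mostly with a low value. They report only what shows in the picture. A call takes as long as a camera call. They do not tell look-alikes from the thing itself.
- r.spot_in(picture, target): "box" ([left, top, width, height] in pixels, round what is visible of it).
The state is a dict: "time": time; "joint_positions": joint angles; "joint_vel": joint speeds; "tau": joint torques, N m; "ee_pos": TCP position; "ee_rot": TCP orientation; "force": force on the tool from outside, world axes, zero at the start; "wrist_torque": the same for the moment, N m; "grip_width": opening from 0.0 (shut) to 1.0 (fully open); "gripper_force": force on a finger pad.
Only numpy, scipy, OpenCV 4.12 (cv2) and the standard library are available. Lean on these libraries where they do the work, as an engineer would, in place of code of your own. Each camera call takes 0.05 s, during which the arm holds its last target. There are 200 camera calls.

## Working session

There is one attempt and no reset: what is moved stays moved. The work goes in short steps, Python scripts to look and compute and a tool call to move; the robot and the scene stay as the last step left them, time stands still between calls to the robot, and variables do not carry over. Pictures are saved under pics/ and viewed, at most 10 in all, crops included, and the job is handed in when it is done.

Besides the shell and the picture viewer there is one more tool, called after "Call:" as name(argument=value, ...) on one line, values as JSON. play_rows: Moves the arm, as the interface text tells. Its arguments: {"type":"object","properties":{"travel":{"type":"array"},"turn":{"type":"array"},"jaw":{"type":"number"},"newtons":{"type":"number"}},"required":["travel","turn"]}

```bash
ls; mkdir -p pics
cat > h.py <<'E'
import numpy as np, cv2
from station import r
E
python3 - <<'E'
from h import *
s=r.state(); print(s['time'],s['ee_pos'],s['ee_rot'],s['force'])
for n in ("scene","side"):
    f=r.grab_frame(n); cv2.imwrite(f"pics/{n}0.png",f["image"]); print(n,f["fov_y"],f["cx"],f["cy"],np.round(f["T"],4).tolist())
    for t in ("crate","router","antenna_left","antenna_right","lid_edge","lid_hinge","antenna_left_tip","adapter"):
        print(t,[(np.round(d["box"]).tolist(),round(d["score"],2)) for d in r.spot_in(f,t)[:4]])
E
```

```text
pics
0.0 [0.16636139 0.6018751  0.25220501] [-2.51264799e-04  1.34479371e-01  9.90915929e-01 -9.25596833e-04] [-0.09788691 -0.36202351  0.50651589]
scene 54.336649541030056 282.6097194585014 208.78612174181345 [[0.2852, 0.7316, -0.6192, 1.1575], [0.9584, -0.2124, 0.1904, -0.1942], [0.0078, -0.6478, -0.7618, 0.9766], [0.0, 0.0, 0.0, 1.0]]
crate [([237.0, 129.0, 179.0, 190.0], 0.87)]
router [([253.0, 241.0, 67.0, 45.0], 0.96), ([155.0, 165.0, 36.0, 67.0], 0.85), ([312.0, 243.0, 8.0, 34.0], 0.72), ([403.0, 184.0, 64.0, 46.0], 0.32)]
antenna_left []
antenna_right [([255.0, 240.0, 6.0, 42.0], 0.65), ([176.0, 195.0, 14.0, 33.0], 0.63)]
lid_edge []
lid_hinge [([326.0, 127.0, 90.0, 161.0], 0.94), ([253.0, 240.0, 67.0, 47.0], 0.17)]
antenna_left_tip [([311.0, 244.0, 12.0, 35.0], 0.79), ([175.0, 163.0, 10.0, 28.0], 0.62)]
adapter [([256.0, 217.0, 22.0, 17.0], 0.66)]
side 56.01518183979198 276.19335667642724 218.77794691140608 [[-0.9941, -0.0782, 0.0751, 0.3529], [-0.1084, 0.7186, -0.6869, 0.8692], [-0.0002, -0.691, -0.7229, 1.0422], [0.0, 0.0, 0.0, 1.0]]
crate [([148.0, 190.0, 159.0, 95.0], 0.8)]
router [([299.0, 168.0, 48.0, 34.0], 0.93), ([215.0, 190.0, 46.0, 48.0], 0.65)]
antenna_left [([273.0, 223.0, 18.0, 21.0], 0.73), ([214.0, 221.0, 11.0, 11.0], 0.43), ([338.0, 172.0, 11.0, 26.0], 0.4)]
antenna_right [([235.0, 192.0, 13.0, 18.0], 0.6)]
lid_edge [([148.0, 215.0, 138.0, 56.0], 0.71)]
lid_hinge [([174.0, 308.0, 38.0, 33.0], 0.6), ([146.0, 214.0, 140.0, 55.0], 0.56)]
antenna_left_tip [([216.0, 224.0, 9.0, 8.0], 0.5), ([149.0, 214.0, 136.0, 55.0], 0.4)]
adapter [([269.0, 224.0, 20.0, 21.0], 0.82)]
```

Run:
```python
import cv2
a=cv2.imread("pics/scene0.png"); b=cv2.imread("pics/side0.png")
cv2.imwrite("pics/sc1.png",cv2.resize(a[110:330,200:480],None,fx=2.7,fy=2.7,interpolation=cv2.INTER_CUBIC))
cv2.imwrite("pics/sd1.png",cv2.resize(b[140:360,120:400],None,fx=2.7,fy=2.7,interpolation=cv2.INTER_CUBIC))
```

```text
(no output)
```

View pics/scene0.png

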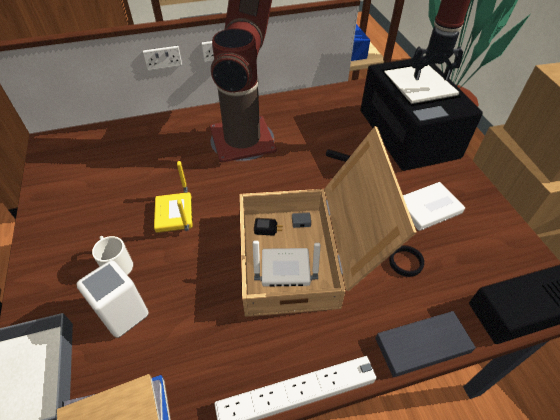

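View pics/sc1.png

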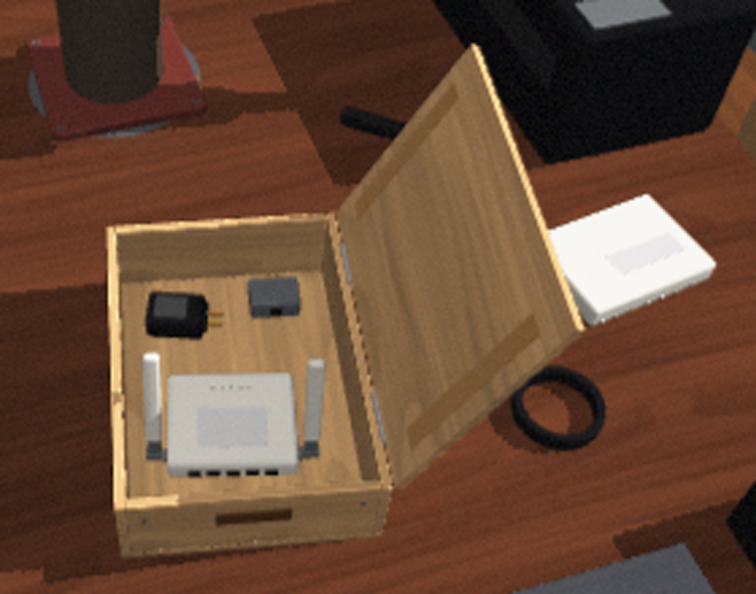

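View pics/sd1.png

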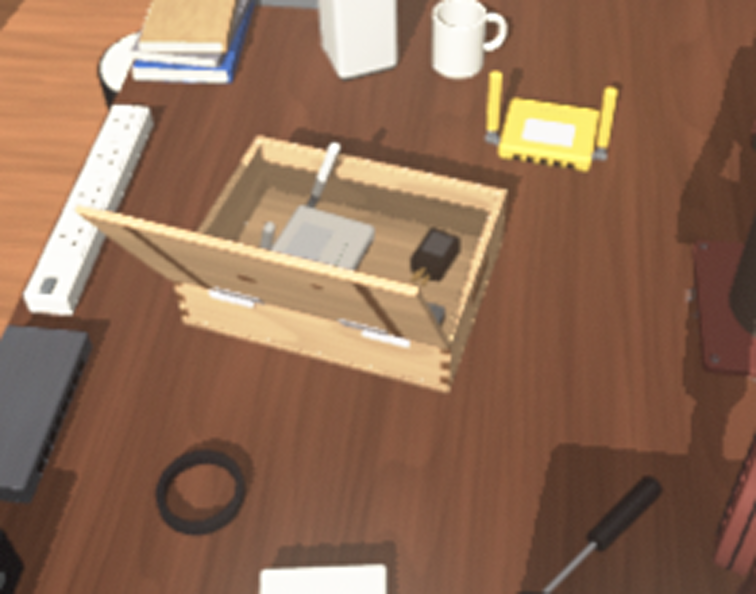

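The white router in the crate (scene px ~(253..320, 241..286)) is the one meant. The yellow look-alike stands outside at (173,210). Its ports and antenna hinges face away from the robot, so the antennas fold towards the robot. The lid leans open to +y.

```bash
cat >> h.py <<'E'
def ray(f,p,T=None):
    T=f["T"] if T is None else T
    fl=210/np.tan(np.radians(f["fov_y"]/2))
    d=T[:3,:3]@np.array([(p[0]-f["cx"])/fl,(p[1]-f["cy"])/fl,1.]); return T[:3,3],d/np.linalg.norm(d)
def onz(f,p,z,T=None):
    o,d=ray(f,p,T); return o+d*(z-o[2])/d[2]
def onplane(f,p,q,n,T=None):
    o,d=ray(f,p,T); return o+d*(np.dot(np.subtract(q,o),n)/np.dot(d,n))
def proj(f,P,T=None):
    T=f["T"] if T is None else T
    fl=210/np.tan(np.radians(f["fov_y"]/2)); c=T[:3,:3].T@(np.asarray(P)-T[:3,3])
    return np.array([f["cx"]+fl*c[0]/c[2],f["cy"]+fl*c[1]/c[2]])
def rig(model,pts): # 2d fit -> yaw, t
    m=np.asarray(model,float);p=np.asarray(pts)[:,:2];mc=m-m.mean(0);pc=p-p.mean(0)
    H=mc.T@pc; a=np.arctan2(H[0,1]-H[1,0],H[0,0]+H[1,1]); R=np.array([[np.cos(a),-np.sin(a)],[np.sin(a),np.cos(a)]])
    t=p.mean(0)-R@m.mean(0); return a,t,np.linalg.norm(m@R.T+t-p,axis=1)
E
python3 - <<'E'
from h import *
f=r.grab_frame("scene")
c=lambda u,v:(u/2.7+200-.3,v/2.7+110-.3)
P=[onz(f,c(*p),.095) for p in [(108,227),(337,213),(388,487),(122,507)]]
a,t,e=rig([(-.17,-.125),(-.17,.125),(.17,.125),(.17,-.125)],P)
print("crate",np.degrees(a),t,e)
R=np.array([[np.cos(a),-np.sin(a),0],[np.sin(a),np.cos(a),0],[0,0,1]]);H=np.r_[t,0]+R@[0,.125,.095]
for p in [(473,47),(582,327)]:
    # lid edge corner lies in plane crate x=+-.17
    s=-.17 if p[0]==473 else .17
    Q=onplane(f,c(*p),H+R@[s,0,0],R[:,0]); q=R.T@(Q-H); print("lid",q,np.hypot(q[1],q[2]),np.arctan2(q[2],-q[1]))
P=[onz(f,c(*p),.038) for p in [(168,375),(294,373),(299,471),(168,475)]]
b,u,e=rig([(-.055,-.065),(-.055,.065),(.055,.065),(.055,-.065)],P)
print("router",np.degrees(b),u,e, "in crate",R[:2,:2].T@(u-t))
Rb=np.array([[np.cos(b),-np.sin(b),0],[np.sin(b),np.cos(b),0],[0,0,1]])
for n,y,p in (("L",.0765,(316,361)),("R",-.0765,(151,354))):
    h=np.r_[u,.008]+Rb@[.04,y,.027]; Q=onplane(f,c(*p),h,Rb[:,1]); q=Rb.T@(Q-h); print(n,"hinge",h,"tip",Q,np.hypot(q[0],q[2]),np.arctan2(-q[0],q[2]), [proj(f,h+Rb@[-.118*np.sin(k),0,.118*np.cos(k)]) for k in (0,.35)],c(*p))
for n,p,z in (("adapter",(180,300),.038),("splitter",(273,285),.032)): Q=onz(f,c(*p),z);print(n,Q,R.T@(Q-np.r_[t,0]))
E
```

```text
crate -11.546143074854806 [0.54069789 0.01108397] [0.00174346 0.0010971  0.00616779 0.00592343]
lid [-0.17        0.1118647   0.21945875] 0.24632469148331482 2.042197563222074
lid [0.17       0.11304212 0.2257195 ] 0.2524436890529881 2.0350900856272336
router -15.117761961073052 [ 0.59036865 -0.00904508] [0.00292645 0.00283418 0.00306287 0.00394984] in crate [ 0.05269458 -0.00977976]
L hinge [0.64893581 0.05437524 0.035     ] tip [0.60950672 0.06502714 0.13864049] 0.11139778328149862 0.37539196505265754 [array([318.5001891 , 253.72743675]), array([316.95503273, 241.84420934])] (316.737037037037, 243.40370370370368)
R hinge [ 0.60903283 -0.09332971  0.035     ] tip [ 0.56417662 -0.08121166  0.14610373] 0.12042826144088699 0.39610202498740366 [array([255.16976106, 254.78825147]), array([255.58843037, 242.83213265])] (255.6259259259259, 240.8111111111111)
adapter [ 0.42562012 -0.01858753  0.038     ] [-0.10681008 -0.05210469  0.038     ]
splitter [0.42914798 0.08699666 0.032     ] [-0.12448703  0.05204901  0.032     ]
```

Call:
play_rows(travel=[[0,0,5],[0,0,5],[0,0,5],[3.2,-5,0],[3.2,-5,0],[3.2,-5,0],[3.2,-5,0],[3.2,-5,0]], turn=[[0,0,0],[0,0,0],[0,0,0],[0,0,-10],[0,0,-10],[0,0,-10],[0,0,-10],[0,0,-10]], jaw=1)

```text
time: 1.95
ee_pos: [0.3272, 0.3507, 0.4035]
ee_rot: [0.0, 0.543, 0.84, 0.0]
force: [1.1, 0.5, 1.3]
grip_width: 0.002
gripper_force: 0.0
```

Call:
play_rows(travel=[[3.2,-5,0],[3.2,-5,0],[3.2,-5,0],[3.2,-5,0],[3.2,-5,0],[3.2,-5,0],[3.2,-5,0],[0,0,0]], turn=[[0,0,-10],[0,0,-10],[0,0,-10],[0,0,-9.7],[0,0,0],[0,0,0],[0,0,0],[0,0,0]])

```text
time: 2.95
ee_pos: [0.5517, -0.0011, 0.4021]
ee_rot: [-0.0, 0.796, 0.606, -0.001]
force: [0.3, 0.6, -0.6]
grip_width: -0.001
gripper_force: 0.0
```

Run:
```python
from h import *
from scipy.spatial.transform import Rotation as Ro
s=r.state(); f=r.grab_frame("wrist"); cv2.imwrite("pics/w1.png",f["image"])
q=s["ee_rot"]; T=np.eye(4);T[:3,:3]=Ro.from_quat(np.r_[q[1:],q[0]]).as_matrix();T[:3,3]=s["ee_pos"]
W=T@f["T_tool_cam"]; print(np.round(f["T_tool_cam"],3).tolist()); np.savez("w1.npz",W=W,fov_y=f["fov_y"],cx=f["cx"],cy=f["cy"])
print(np.degrees(np.arctan2(T[1,1],T[0,1])))
for n,h in (("Rh",(.609,-.0933,.035)),("Lh",(.6489,.0544,.035)),("Rtip",(.569,-.0825,.146)),("Ltip",(.609,.065,.146))): print(n,proj(f,h,W))
```

```text
[[0.001, -0.95, -0.313, 0.081], [1.0, 0.001, -0.001, 0.0], [0.001, -0.313, 0.95, -0.121], [0.0, 0.0, 0.0, 1.0]]
-15.455991177110386
Rh [327.45103948 198.71540989]
Lh [332.05264896  99.15266972]
Rtip [307.85221512 224.98422279]
Ltip [311.30372247  99.88580748]
```

View pics/w1.png

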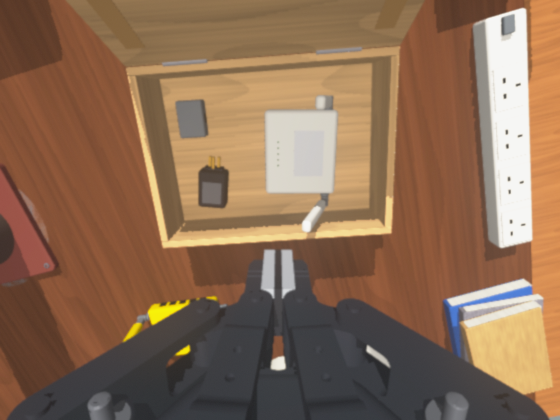

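Call:
play_rows(travel=[[3.3,-4.8,0],[3.4,-4.9,0],[0,0,-5],[0,0,-5],[0,0,-5],[0,0,-5],[0,0,-4],[0,0,0]], turn=[[0,0,0],[0,0,0],[0,0,0],[0,0,0],[0,0,0],[0,0,0],[0,0,0],[0,0,0]])

```text
time: 4.0
ee_pos: [0.6147, -0.0922, 0.1597]
ee_rot: [-0.003, 0.794, 0.608, -0.002]
force: [-0.5, 0.4, 0.3]
grip_width: -0.002
gripper_force: 0.0
```

Run:
```python
from h import *
from scipy.spatial.transform import Rotation as Ro
s=r.state(); print(s["ee_pos"],s["force"])
a=r.grab_frame("scene")["image"];b=r.grab_frame("wrist")["image"]
cv2.imwrite("pics/p2.png",np.hstack([cv2.resize(a[190:310,220:360],None,fx=3,fy=3,interpolation=cv2.INTER_CUBIC),cv2.resize(b,(378,360))[:,:]]))
ex=np.array([.9655,-.2605])
for h in ((.6085,-.0952),(.6495,.0563)):
  print([np.round(np.r_[h+(-.085*np.sin(t)+.006*np.cos(t)+.0145)*ex,.035+.022+.085*np.cos(t)+.006*np.sin(t)],4).tolist() for t in np.linspace(.2,1.571,8)])
```

```text
[ 0.61473193 -0.09219867  0.15972048] [-0.53760381  0.38659004  0.31784726]
[[0.6119, -0.0961, 0.1415], [0.5962, -0.0919, 0.1377], [0.5815, -0.0879, 0.1309], [0.5684, -0.0844, 0.1212], [0.5574, -0.0814, 0.1091], [0.5489, -0.0791, 0.095], [0.5431, -0.0776, 0.0794], [0.5404, -0.0768, 0.063]]
[[0.6529, 0.0554, 0.1415], [0.6372, 0.0596, 0.1377], [0.6225, 0.0636, 0.1309], [0.6094, 0.0671, 0.1212], [0.5984, 0.0701, 0.1091], [0.5899, 0.0724, 0.095], [0.5841, 0.0739, 0.0794], [0.5814, 0.0747, 0.063]]
```

View pics/p2.png

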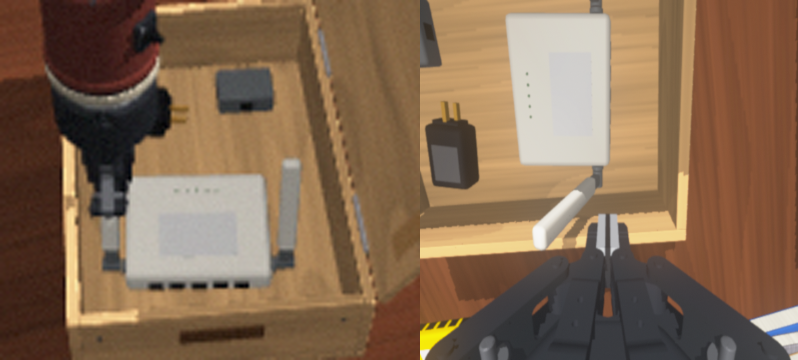

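Call:
play_rows(travel=[[-0.3,-0.4,-1.8],[-1.57,0.42,-0.38],[-1.47,0.4,-0.68],[-1.31,0.35,-0.97],[-1.1,0.3,-1.21],[-0.85,0.23,-1.41],[-0.58,0.15,-1.3],[0,0,0]], turn=[[0,0,0],[0,0,0],[0,0,0],[0,0,0],[0,0,0],[0,0,0],[0,0,0],[0,0,0]])

```text
time: 5.1
ee_pos: [0.5444, -0.0797, 0.084]
ee_rot: [-0.001, 0.794, 0.608, -0.001]
force: [-0.2, 0.7, 0.9]
grip_width: 0.001
gripper_force: 0.0
```

Call:
play_rows(travel=[[0,0,0],[-0.13,0.04,-0.8],[-0.1,0,-0.6],[0,0,0]], turn=[[0,0,0],[0,0,0],[0,0,0],[0,0,0]])

```text
time: 5.6
ee_pos: [0.5429, -0.0796, 0.071]
ee_rot: [-0.001, 0.794, 0.608, -0.0]
force: [0.4, -0.0, 0.1]
grip_width: -0.002
gripper_force: 0.0
```

Run:
```python
from h import *
s=r.state(); print(s["ee_pos"],s["force"],s["wrist_torque"])
```

```text
[ 0.54294111 -0.07959393  0.07104092] [ 0.4008874  -0.02366657  0.1499416 ] [-0.05352253 -0.0352729  -0.01479365]
```

Call:
play_rows(travel=[[0,0,-0.3],[0,0,-0.3],[0,0,0]], turn=[[0,0,0],[0,0,0],[0,0,0]])

```text
time: 5.98
ee_pos: [0.5433, -0.0797, 0.0655]
ee_rot: [-0.0, 0.794, 0.608, -0.0]
force: [-0.6, 0.9, 0.0]
grip_width: -0.005
gripper_force: 0.0
```

Call:
play_rows(travel=[[0,0,-0.2],[0,0,0]], turn=[[0,0,0],[0,0,0]])

```text
time: 6.22
ee_pos: [0.5435, -0.0797, 0.0637]
ee_rot: [0.0, 0.794, 0.608, -0.0]
force: [-0.5, 0.0, 0.3]
grip_width: -0.001
gripper_force: 0.0
```

Run:
```python
from h import *
s=r.state(); print(s["ee_pos"],s["force"],s["wrist_torque"])
a=r.grab_frame("scene")["image"]
cv2.imwrite("pics/p3.png",cv2.resize(a[170:310,220:380],None,fx=4.5,fy=4.2,interpolation=cv2.INTER_CUBIC))
```

```text
[ 0.54348208 -0.07972866  0.0636933 ] [-0.45744552  0.03639363  0.26416092] [ 0.00172948 -0.00058624 -0.02640855]
```

Call:
play_rows(travel=[[0,0,-0.15],[0,0,0]], turn=[[0,0,0],[0,0,0]])

```text
time: 6.52
ee_pos: [0.5436, -0.0798, 0.0629]
ee_rot: [0.0, 0.794, 0.608, 0.0]
force: [-1.5, 0.4, 5.4]
grip_width: 0.003
gripper_force: 2.6
```

Call:
play_rows(travel=[[0,0,-0.15],[0,0,0]], turn=[[0,0,0],[0,0,0]])

```text
time: 6.78
ee_pos: [0.5437, -0.0798, 0.0626]
ee_rot: [0.0, 0.794, 0.608, -0.0]
force: [-6.5, 0.8, 14.7]
grip_width: -0.0
gripper_force: 7.4
```

Run:
```python
from h import *
s=r.state(); print(s["ee_pos"],s["force"],s["wrist_torque"])
a=r.grab_frame("scene")["image"];b=r.grab_frame("wrist")["image"]
cv2.imwrite("pics/p3.png",np.hstack([cv2.resize(a[190:310,220:360],None,fx=3,fy=3,interpolation=cv2.INTER_CUBIC),cv2.resize(b[0:280,90:370],(378,360))]))
```

```text
[ 0.54372078 -0.07983212  0.06256318] [-6.48153695  0.84687258 14.74469026] [ 0.25001878  1.15000665 -0.00316557]
```

View pics/p3.png

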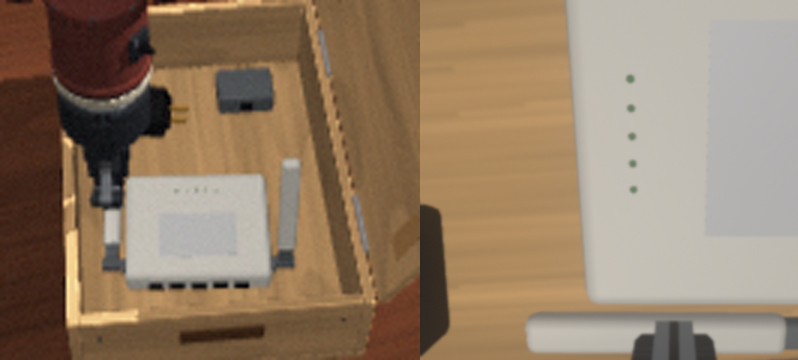

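The right antenna lies flat along the router, at about (527..785, 335) in the wrist half, and is pressed onto its stop. Next I move to the left one.

Call:
play_rows(travel=[[0,0,4.5],[0,0,4.5],[0,0,4.5],[0,0,4.5],[4.3,4.3,0],[4.3,4.3,0],[4.2,4.4,0],[0,0,0]], turn=[[0,0,0],[0,0,0],[0,0,0],[0,0,0],[0,0,0],[0,0,0],[0,0,0],[0,0,0]])

```text
time: 7.88
ee_pos: [0.6727, 0.0537, 0.2387]
ee_rot: [-0.001, 0.793, 0.609, -0.0]
force: [0.0, -0.2, -0.3]
grip_width: 0.002
gripper_force: 0.0
```

Run:
```python
from h import *
from scipy.spatial.transform import Rotation as Ro
s=r.state(); print(s["ee_pos"],s["force"]); f=r.grab_frame("wrist")
g=r.grab_frame("scene"); cv2.imwrite("pics/sc4.png",g["image"])
cv2.imwrite("pics/p4.png",np.hstack([cv2.resize(g["image"][190:310,220:360],None,fx=3,fy=3,interpolation=cv2.INTER_CUBIC),cv2.resize(f["image"],(378,360))]))
o=cv2.cvtColor(cv2.imread("pics/scene0.png"),cv2.COLOR_BGR2GRAY)[262:284,264:308].copy()
n=cv2.cvtColor(g["image"],cv2.COLOR_BGR2GRAY)[262:284,264:308]
print(cv2.phaseCorrelate(o.astype(float),n.astype(float)))
```

```text
[0.6727475  0.05368179 0.2387425 ] [ 0.03716309 -0.204418   -0.31918   ]
((0.4891155955550275, -0.011045726313600568), 0.9971470509213282)
```

View pics/p4.png

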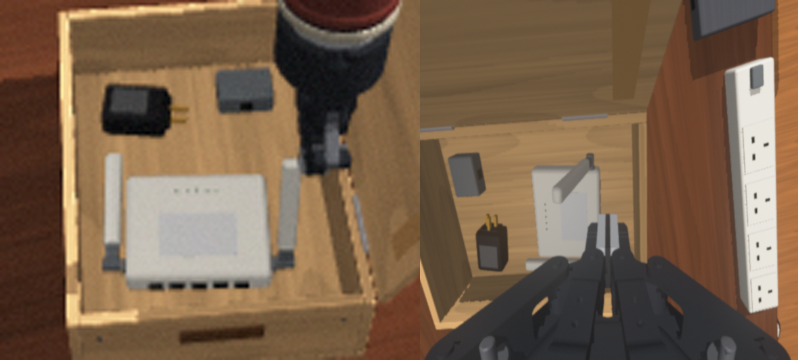

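Call:
play_rows(travel=[[-0.4,-0.3,-4.5],[0,0,-4.4],[0,0,0],[-1.5,0.45,-0.85],[-1.57,0.42,-0.38],[-1.47,0.4,-0.68],[-1.31,0.35,-0.97],[-1.1,0.3,-1.21]], turn=[[0,0,0],[0,0,0],[0,0,0],[0,0,0],[0,0,0],[0,0,0],[0,0,0],[0,0,0]])

```text
time: 8.98
ee_pos: [0.5994, 0.0659, 0.114]
ee_rot: [0.002, 0.794, 0.607, 0.002]
force: [-0.4, 0.3, 1.9]
grip_width: 0.002
gripper_force: 0.5
```

Call:
play_rows(travel=[[-0.85,0.23,-1.41],[-0.58,0.15,-1.3],[-0.2,0.05,-1.0],[0,0,-0.5],[0,0,0],[0,0,0]], turn=[[0,0,0],[0,0,0],[0,0,0],[0,0,0],[0,0,0],[0,0,0]])

```text
time: 9.72
ee_pos: [0.5822, 0.0707, 0.0691]
ee_rot: [0.0, 0.794, 0.608, 0.0]
force: [0.7, 0.0, 0.4]
grip_width: -0.002
gripper_force: 0.0
```

Call:
play_rows(travel=[[0,0.3,0],[0,0,-0.3],[0,0,-0.2],[0,0,0]], turn=[[0,0,0],[0,0,0],[0,0,0],[0,0,0]])

```text
time: 10.22
ee_pos: [0.5815, 0.0738, 0.0636]
ee_rot: [-0.0, 0.794, 0.608, -0.0]
force: [-0.2, 0.0, 0.0]
grip_width: 0.003
gripper_force: 0.0
```

Call:
play_rows(travel=[[0,0,-0.1],[0,0,0]], turn=[[0,0,0],[0,0,0]])

```text
time: 10.48
ee_pos: [0.5816, 0.0738, 0.063]
ee_rot: [-0.0, 0.794, 0.608, -0.0]
force: [-1.1, 0.5, 3.5]
grip_width: 0.001
gripper_force: 1.5
```

Call:
play_rows(travel=[[0,0,-0.05],[0,0,0],[0,0,5.6],[0,0,5.6],[0,0,5.6],[0,0,5.6],[0,0,5.6],[0,0,5.7]], turn=[[0,0,0],[0,0,0],[0,0,0],[0,0,0],[0,0,0],[0,0,0],[0,0,0],[0,0,0]])

```text
time: 11.48
ee_pos: [0.5814, 0.0737, 0.4009]
ee_rot: [0.0, 0.794, 0.608, 0.0]
force: [1.8, 0.1, 1.1]
grip_width: -0.0
gripper_force: 0.0
```

Run:
```python
from h import *
from scipy.spatial.transform import Rotation as Ro
s=r.state(); print(s["ee_pos"],s["force"]); f=r.grab_frame("wrist"); g=r.grab_frame("side")
h=r.grab_frame("scene")
q=s["ee_rot"]; T=np.eye(4);T[:3,:3]=Ro.from_quat(np.r_[q[1:],q[0]]).as_matrix();T[:3,3]=s["ee_pos"];W=T@f["T_tool_cam"]
cv2.imwrite("pics/p5.png",np.hstack([cv2.resize(f["image"],(480,360)),cv2.resize(g["image"][150:310,130:270],(315,360),interpolation=cv2.INTER_CUBIC)]))
a=np.radians(-11.55);R=np.array([[np.cos(a),-np.sin(a),0],[np.sin(a),np.cos(a),0],[0,0,1]]);H=np.r_[.5407,.0111,0]+R@[0,.125,.095]
for n,x,y in (("edge",0,0),):
  for th in (2.0,2.04,2.1):
    for s in (-.17,.17):
      P=H+R@[s,-.25*np.cos(th),.25*np.sin(th)]; print(th,s,proj(f,P,W)*480/560,proj(g,P),proj(h,P))
prev=None
for th in (2.04,1.8,1.571,1.4,1.2,1.0,.8,.6,.4,.2,.05):
    sr=.21; L=.25 if th>1.571 else sr
    yz=(-L*np.cos(th)+.009*np.sin(th)+.011,.022+sr*np.sin(th)+.009*max(0,np.cos(th)))
    P=H+R@[0,*yz]; print(th,np.round(P,3), None if prev is None else np.round((P-prev)*100,1)); prev=P
```

```text
[0.58144244 0.07372241 0.40087966] [1.76395262 0.08420584 1.13775961]
2.0 -0.17 [-94.31557658 -27.06855444] [275.54727037 244.55868896] [372.43650676 124.79418484]
2.0 0.17 [459.12403804 -69.1691613 ] [148.91089524 213.38565971] [411.1000751  230.62395946]
2.04 -0.17 [-92.65606234 -41.28636905] [274.3839539  248.52302597] [375.59681166 125.98679147]
2.04 0.17 [456.42895131 -83.64874679] [147.47978772 216.98088077] [414.91634647 231.63751211]
2.1 -0.17 [-88.77610176 -61.01686936] [272.67316004 254.58192537] [380.11370657 127.97256506]
2.1 0.17 [ 451.54718771 -103.50772443] [145.45192753 222.4968689 ] [420.32354251 233.34813363]
2.04 [0.592 0.263 0.304] None
1.8 [0.581 0.209 0.322] [-1.1 -5.4  1.7]
1.571 [0.57  0.153 0.327] [-1.1 -5.5  0.5]
1.4 [0.563 0.118 0.325] [-0.7 -3.5 -0.2]
1.2 [0.554 0.078 0.316] [-0.8 -4.  -0.9]
1.0 [0.547 0.041 0.299] [-0.8 -3.7 -1.7]
0.8 [0.54  0.007 0.274] [-0.7 -3.3 -2.5]
0.6 [ 0.534 -0.02   0.243] [-0.6 -2.8 -3.1]
0.4 [ 0.53  -0.042  0.207] [-0.4 -2.1 -3.6]
0.2 [ 0.527 -0.056  0.168] [-0.3 -1.4 -4. ]
0.05 [ 0.526 -0.061  0.136] [-0.1 -0.5 -3.1]
```

View pics/p5.png

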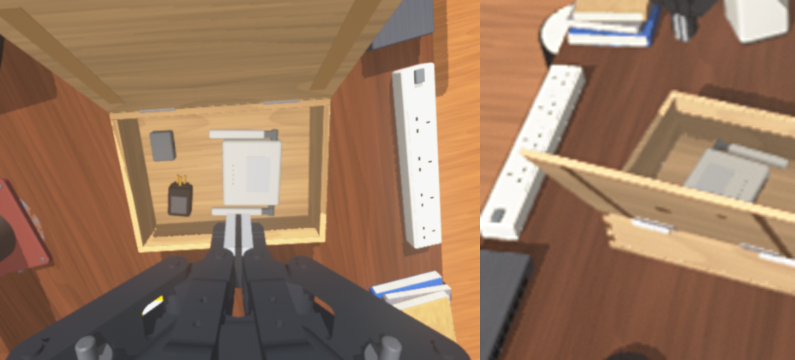

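Both antennas are flat: left at (210..275,134), right at (212..262,211) in the wrist half. The lid angle of 2.04 fits all views. Next I move to the outside of the lid's free edge.

Call:
play_rows(travel=[[0.4,5.4,0],[0.4,5.4,0],[0.4,5.4,0],[0.4,5.4,0],[0,0,0],[0,0,-4.8],[0,0,-4.8],[0,0,0]], turn=[[0,0,0],[0,0,0],[0,0,0],[0,0,0],[0,0,0],[0,0,0],[0,0,0],[0,0,0]])

```text
time: 12.62
ee_pos: [0.595, 0.2879, 0.2965]
ee_rot: [-0.002, 0.794, 0.607, -0.006]
force: [-0.4, -0.1, 0.4]
grip_width: -0.001
gripper_force: 0.0
```

Call:
play_rows(travel=[[0,0,0],[-0.3,-1.5,0],[-0.3,-1.5,0.2],[-0.2,-1.0,0.3],[-0.2,-1.2,0.4],[0,0,0]], turn=[[0,0,0],[0,0,0],[0,0,0],[0,0,0],[0,0,0],[0,0,0]])

```text
time: 13.38
ee_pos: [0.5881, 0.2371, 0.3144]
ee_rot: [0.001, 0.795, 0.607, 0.001]
force: [0.0, 0.5, 1.2]
grip_width: -0.001
gripper_force: 0.4
```

Call:
play_rows(travel=[[-0.6,-2.8,0.7],[-0.5,-2.7,0.4],[-0.5,-2.7,0.2]], turn=[[0,0,0],[0,0,0],[0,0,0]])

```text
time: 13.75
ee_pos: [0.5717, 0.1562, 0.3281]
ee_rot: [0.0, 0.794, 0.608, 0.002]
force: [-3.0, 3.9, 9.8]
grip_width: -0.002
gripper_force: 3.0
```

Run:
```python
from h import *
s=r.state(); print(s["ee_pos"],s["force"])
for n in ("side","scene"):
    g=r.grab_frame(n); cv2.imwrite(f"pics/{n}6.png",g["image"])
    print(n,[(np.round(d["box"]).tolist(),round(d["score"],2)) for d in r.spot_in(g,"lid")[:3]])
a=cv2.imread("pics/scene6.png");b=cv2.imread("pics/side6.png")
cv2.imwrite("pics/p6.png",np.hstack([cv2.resize(a[110:330,230:430],(400,440)),cv2.resize(b[150:310,130:270],(385,440))]))
```

```text
[0.57174763 0.1562034  0.32814068] [-3.01820825  3.89473601  9.83788932]
side [([166.0, 183.0, 119.0, 86.0], 0.66)]
scene [([79.0, 263.0, 69.0, 75.0], 0.71), ([323.0, 119.0, 45.0, 172.0], 0.6), ([395.0, 182.0, 71.0, 50.0], 0.41)]
```

View pics/p6.png

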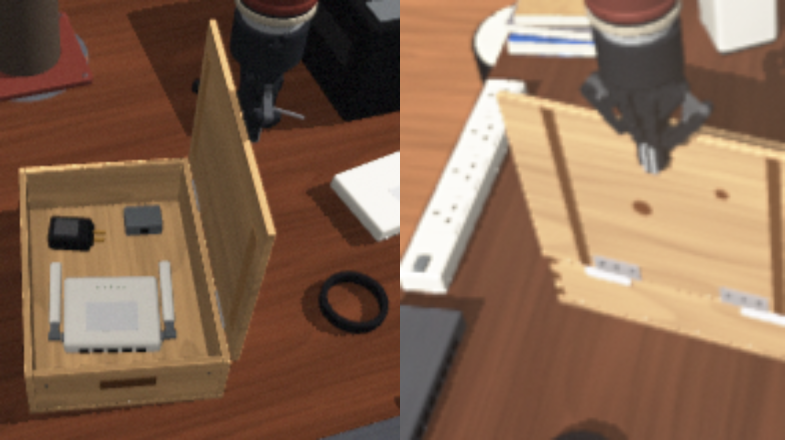

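Call:
play_rows(travel=[[-0.4,-1.8,0.2],[-0.4,-1.8,0],[-0.4,-2.0,-0.4],[-0.4,-2.0,-0.5]], turn=[[0,0,0],[0,0,0],[0,0,0],[0,0,0]])

```text
time: 14.45
ee_pos: [0.5552, 0.0782, 0.3178]
ee_rot: [-0.0, 0.794, 0.608, -0.0]
force: [0.9, 1.7, 2.2]
grip_width: -0.001
gripper_force: 1.2
```

Call:
play_rows(travel=[[-0.4,-1.9,-0.8],[-0.4,-1.9,-0.9],[-0.4,-1.7,-1.2],[-0.3,-1.6,-1.3]], turn=[[0,0,0],[0,0,0],[0,0,0],[0,0,0]])

```text
time: 14.95
ee_pos: [0.5401, 0.0075, 0.2752]
ee_rot: [-0.0, 0.794, 0.608, -0.0]
force: [-0.0, 0.2, 2.9]
grip_width: 0.0
gripper_force: 0.9
```

Call:
play_rows(travel=[[-0.3,-1.4,-1.5],[-0.3,-1.4,-1.6],[-0.2,-1.1,-1.8],[-0.2,-1.0,-1.8],[-0.15,-0.7,-2.0],[-0.15,-0.7,-2.0]], turn=[[0,0,0],[0,0,0],[0,0,0],[0,0,0],[0,0,0],[0,0,0]])

```text
time: 15.7
ee_pos: [0.5274, -0.0546, 0.1677]
ee_rot: [-0.0, 0.794, 0.608, -0.0]
force: [0.2, -0.3, 1.0]
grip_width: -0.002
gripper_force: 0.5
```

Call:
play_rows(travel=[[0,-0.3,-1.5],[0,-0.2,-1.2],[0,0,0]], turn=[[0,0,0],[0,0,0],[0,0,0]])

```text
time: 16.08
ee_pos: [0.5269, -0.059, 0.141]
ee_rot: [-0.001, 0.794, 0.608, -0.001]
force: [-0.7, -0.6, -0.3]
grip_width: 0.001
gripper_force: 0.0
```

Call:
play_rows(travel=[[0,0,-0.7],[0,0,-0.5],[0,0,-0.2],[0,0,0]], turn=[[0,0,0],[0,0,0],[0,0,0],[0,0,0]])

```text
time: 16.58
ee_pos: [0.5276, -0.0591, 0.1282]
ee_rot: [-0.0, 0.794, 0.608, -0.0]
force: [0.5, -0.5, 0.0]
grip_width: 0.007
gripper_force: 0.0
```

Call:
play_rows(travel=[[0,0,-0.15],[0,0,0]], turn=[[0,0,0],[0,0,0]])

```text
time: 16.82
ee_pos: [0.5276, -0.0592, 0.1267]
ee_rot: [-0.0, 0.794, 0.608, -0.0]
force: [-0.6, 0.4, 0.4]
grip_width: -0.004
gripper_force: 0.0
```

Call:
play_rows(travel=[[0,0,-0.15],[0,0,0]], turn=[[0,0,0],[0,0,0]])

```text
time: 17.08
ee_pos: [0.5278, -0.0592, 0.1265]
ee_rot: [0.0, 0.794, 0.608, -0.0]
force: [-2.6, 1.4, 8.3]
grip_width: -0.003
gripper_force: 4.4
```

Call:
play_rows(travel=[[0,0,-0.15],[0,0,0]], turn=[[0,0,0],[0,0,0]])

```text
time: 17.32
ee_pos: [0.5279, -0.0592, 0.1264]
ee_rot: [0.0, 0.794, 0.608, -0.0]
force: [-9.9, 1.4, 18.6]
grip_width: -0.001
gripper_force: 9.4
```

Firm contact at the expected height of 0.126 m: the lid is shut. I retreat upwards and take a look.

Call:
play_rows(travel=[[0,0,2],[0,0,5],[0,0,5],[0,0,5],[0,0,5],[-3,0,3],[0,0,0],[0,0,0]], turn=[[0,0,0],[0,0,0],[0,0,0],[0,0,0],[0,0,0],[0,0,0],[0,0,0],[0,0,0]])

```text
time: 18.32
ee_pos: [0.4977, -0.0591, 0.3728]
ee_rot: [-0.0, 0.794, 0.608, -0.0]
force: [0.5, -0.1, -1.9]
grip_width: 0.0
gripper_force: 0.0
```

Run:
```python
from h import *
s=r.state(); print(s["ee_pos"],s["force"])
a=r.grab_frame("scene")["image"];b=r.grab_frame("side")["image"]
cv2.imwrite("pics/p7.png",np.hstack([cv2.resize(a[120:330,200:400],(400,420)),cv2.resize(b[150:310,130:320],(395,333+87))]))
```

```text
[ 0.49765586 -0.05913969  0.37280197] [ 0.52661596 -0.06546259 -1.85187531]
```

View pics/p7.png

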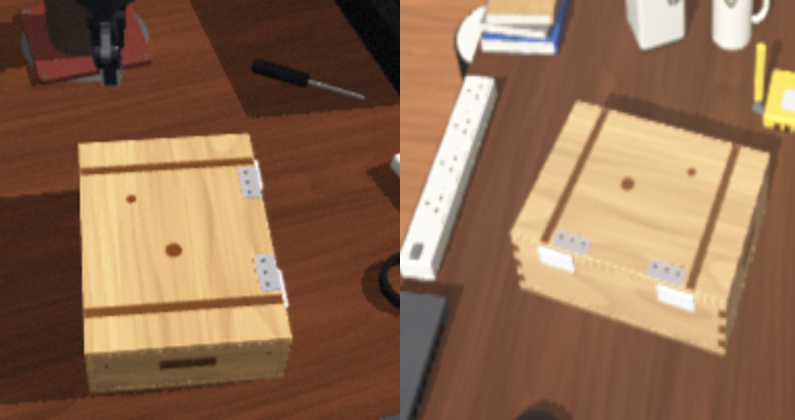

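The lid lies flat on the rim in both views, with its outline on the crate's and no gap, and the arm is clear. I hand it in.

```bash
python3 -c "
from station import r
print(r.job_done())"
```

```text
the job is handed in; nothing more can be done
None
```

Both antennas are folded flat beside the router, the crate's lid is pressed shut, and the job is handed in at about 18 s; no verdict came back, and one image comparison hinted the router may have moved about 1 mm.

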